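# Load the thick electrode tube into the V-blocks of the arc rig and clamp it

## Task

Load the thicker of the two brass tubes into the arc test rig: lay it gently down into the two V-blocks so that it settles centred in both, then slide it along them into the hood until you feel that it has pushed the hidden spring contact fully home, and swing the clamp over and press it firmly onto the tube. Do not drop, ram or force anything, and leave the thinner tube in its rack.

Things in the scene. Friction and masses are not known exactly. Their poses are not given: they have to be found in the camera images.
- tube: the workpiece: plain brass tube, 22 mm outside diameter, 190 mm long, about 0.3 kg, dark bore at both ends; either way round will do. Origin at its middle, on its axis; its own y axis runs along it (x and z turn as it rolls). At the start it lies in one of the rack's two places, its axis 36 mm above the table, parallel to the rack's y axis.
- thin_tube: a like brass tube of only 14 mm diameter, 190 mm long, to be left in the rack. Origin at its middle on its axis, y along it. Lies parallel to the other tube, 84 mm from it, its axis 32 mm above the table.
- rack: fixed aluminium plate 180 x 150 x 6 mm (x by y) with two wooden saddle bars at y = -62 and +62 mm (20 mm along y; tube floor 25 mm above the table, cheeks to 34 mm, 13 mm either side of each tube's axis). Tube places at x = -42 and +42 mm. Between the bars (104 mm) the fingers have room. Origin: centre of its underside.
- rig: fixed arc rig on a black base plate 150 mm (x) by 260 mm (y), 12 mm thick, reaching from y = -105 to +155 mm. Origin on the table under the middle between the V-blocks. Its y axis runs along the V-blocks towards the hood, z up. Clamp post (90 mm high) at x = -48, y = 55 mm.
- vblocks: two steel 90 degree V-blocks fixed to the rig, same origin and axes as the rig: each 57 mm wide in x and 24 mm long, centred at y = -55 and y = +55 mm (86 mm clear between them, plate 12 mm high below), top 62.5 mm above the table, V 37 mm wide at the top. They bear the tube with its axis 60 mm above the table at x = 0. Keep the press into them under 40 N.
- seat (a point): point on the axis of a tube seated in the V-blocks, midway between the blocks, 60 mm above the table; axes as the rig (y along the tube towards the hood).
- contact (a joint): spring contact hidden in the hood, in m: 0 free, 0.006 fully home on its hard stop, along rig +y. Light spring (under 1 N): beyond the tube's sliding friction (2 to 6 N) only the hard stop is felt. Its place is set anew each time and not visible: the stop is met with the tube's middle 9 mm short of to 13 mm beyond the seat. Keep the push under 20 N.
- clamp (a joint): swing clamp angle, rad: 0 when its rubber pad just touches a seated tube (arm level), 1.7 open (upright, leaning back). Hinge along rig y through x = -48, z = 82 mm; closes from the -x side over to +x and down. Stiff hinge (0.3 N m) stays put. The pad, 48 mm from it, is sprung (2 N at touch, 3 N/mm): firm is 0.03 or more past level; end stop at -0.11, about 10 N at the bar.
- clamp_bar (a point): middle of the round cross bar at the clamp arm's end, 12 mm thick, 56 mm long along rig y, 100 mm from the hinge axis, at rig y = 55 mm; with the clamp closed it lies at rig x = 52 mm, 82 mm above the table. The arm, joined at its middle, is 14 mm wide and 10 mm thick.
- hood_mouth (a point): centre of the open mouth (36 mm wide, 42 mm high) of the rig's black square hood, on the seated tube's axis, 78 mm from the seat along y. The hood is 52 mm wide, 89 mm high and reaches 54 mm further along y. To lay the tube in clear of the hood, its middle must be at least 20 mm to the -y side of the seat; up to 30 mm is still borne by both V-blocks.
Not all that is in view belongs to the job. What is shaped like the tube but pink is not meant.

How it is judged (in metres and radians):
On the way, in this order (a step that is already met when the one before it is completed fails the run):
1. the tube lies centred in both V-blocks, the contact not yet pushed (x of tube in the frame of seat between -0.002 and 0.002 m and z of tube in the frame of seat between -0.002 and 0.002 m and angle between the y axis of tube and the y axis of seat, either way round below 0.03 rad and value of joint contact below 0.003 m), for 0.2 s.
2. the tube, in the V-blocks, has been slid on until the contact is pushed home (value of joint contact above 0.0045 m and z of tube in the frame of seat below 0.002 m and angle between the y axis of tube and the y axis of seat, either way round below 0.03 rad), for 0.2 s.
3. the clamp is pressed onto the tube with more than 4 N (contact force between clamp and tube above 4 N and value of joint contact above 0.0045 m), for 0.1 s.
At the end, for the whole second after the job is handed in: the thick tube rests in both V-blocks, its axis within 2 mm of the seat across and in height and within 0.03 rad of the V-blocks' direction, holding the spring contact more than 4.5 mm in (of 6), with the clamp closed onto it (angle under 0.02 rad) and still pressing with more than 2 N; all at rest (all of step 2 and x of tube in the frame of seat between -0.002 and 0.002 m and z of tube in the frame of seat above -0.002 m and linear speed of tube below 0.01 m/s and value of joint clamp below 0.02 rad and contact force between clamp and tube above 2 N); the robot touches nothing.
It fails at once if the tube is rammed into the V-blocks (more than 45 N) (contact force between tube and vblocks above 45 N).
It fails at once if the tube is dropped (moves faster than 0.4 m/s without the fingers on it) (linear speed of tube above 0.4 m/s and contact force between the fingers and tube below 0.1 N).
It fails at once if the contact is pressed with more than 22 N (contact force between tube and contact above 22 N).
It fails at once if the thinner tube is moved by more than 20 mm (distance of thin_tube from where it was at the start of the episode above 0.02 m).
It also fails if it takes over 66 s, if anything falls off the work surface, if the arm or the gripper's body presses on something with over 40 N, if the wrist force passes 120 N, or if a joint passes its speed limit or range.

## Robot

A 6-joint arm with a two-finger parallel gripper is mounted at the origin on the work surface. World frame = base frame: x ahead of the robot, y to its left, z up, the work surface at z = 0. Lengths are in mm, angles in rad, forces in N, time in s.
With the tool pointing down it reaches from about 350 to 775 mm from the base axis. Payload 7.3 kg.
Tool frame: the origin (TCP) lies on the front face of the gripper's body, between the roots of the fingers; the fingertips stand 66 mm ahead of it and the grasp point (between the pads) lies 47 mm ahead of it (bot.tip_extent is the distance from the TCP to the fingertips, in mm); z points along the fingers, y is the line along which they close (so a half turn about z gives the same grasp; the last joint's range is limited). The gripper opens to 92 mm and grips with 3 to 60 N. Pads are 19 mm wide; open, the fingers measure 130 mm over their backs; the gripper's body (75 mm by 190 mm) begins 47 mm behind the grasp point.
Start: joints at [-1.302, 0.342, 1.524, -0, 1.275, -0.146], TCP at [211.601, -480.483, 292.241] pointing down, gripper open.
Joint ranges: [-2.53, 2.53], [-0.77, 2.02], [0.04, 2.7], [-1, 4.14], [0.28, 2.66], [-3.11, 3.11]. Speed limits (rad/s): [2.57, 2.57, 3.14, 3.14, 3.14, 3.14].

## Interface

Orientations are given as [roll, pitch, yaw] about the fixed x, y, z axes, in that order (R = Rz(yaw) Ry(pitch) Rx(roll)).
In Python, from plant import readout, viewer, order, bot gives the robot as it stands.
- The arm moves only by the shell command python3 -m creep 'ROWS'. ROWS is text: rows parted by semicolons, each of 7 numbers parted by spaces: the shift along the world's x, y, z in m, then the turn, a rotation vector about the world's x, y, z in rad, then the opening in per cent of the stroke, from 0 (shut) to 100 (fully open). A call has 1 to 8 rows; each row shifts and turns the commanded pose from where the row before left it; what a row does not reach is not made up. A row lasts 1/12 s, in which the tool goes at most 41.7 mm and 7.16 degrees, less where a joint would pass 70% of its speed; a pose out of reach is approached as far as the arm can. A call is refused whole if a number of a shift passes 0.0417 or a number of a turn 0.125, either way. A call with a gripper value outside its range is refused whole. The fingers move at their own pace and stop on an object; the grip force is fixed at half the most. Time passes only in rows, so rows that do not move let the fingers close. It gives the time, the measured TCP pose, the force, the opening and the grip force at its end, in the units of the state.
- readout.get_obs(): the state, without advancing time (a new reading comes with each control period).
- viewer.capture(name): name is "scene" or "side" or "wrist"; returns the picture (420x560x3 uint8, red, green, blue); there is no depth.
- viewer.camera_info(name): a dict with "fx", "fy", "cx", "cy" (pixels), "D" ([k1, k2, p1, p2, k3] as OpenCV has them; the pictures are not rectified), "origin" and "rotation" of the camera in the world. Camera axes: x right, y up, looking along -z (the intrinsics and any distortion apply to the point x, -y, -z); pixel columns grow to the right and rows downward; lengths in mm; the calibration is good to about 2 mm. A picture is of the moment at which its call begins: read the wrist's pose just before it. camera_info takes no time and is no camera call; for the wrist camera it gives the pose at the moment of the call.
- order.close_job(): hands the job in; it is judged then, once.
The state is a dict: "time": time; "joint_positions": joint angles; "dq": joint speeds; "tau": joint torques, N m; "tool_pos": TCP position; "tcp_rot": TCP orientation; "contact_force": force on the tool from outside, world axes, zero at the start; "moment": the same for the moment, N m; "grip_width": finger opening in mm; "finger_force": force on a finger pad.
Only numpy, scipy, OpenCV 4.12 (cv2) and the standard library are available. Lean on these libraries where they do the work, as an engineer would, in place of code of your own. Each camera call takes 0.05 s, during which the arm holds its last target. There are 200 camera calls.

## Working session

There is one attempt and no reset: what is moved stays moved. The work goes in short steps, Python scripts to look and compute and a shell command to move; the robot and the scene stay as the last step left them, time stands still between calls to the robot, and variables do not carry over. Pictures are saved under pics/ and viewed, at most 10 in all, crops included, and the job is handed in when it is done.

```bash
ls; mkdir -p pics; python3 - <<'E'
from plant import readout, viewer
import cv2,numpy as np
o=readout.get_obs(); print(o)
a=viewer.capture("scene");b=viewer.capture("side")
cv2.imwrite("pics/scene.png",a[:,:,::-1]);cv2.imwrite("pics/side.png",b[:,:,::-1])
for n in("scene","side","wrist"):print(n,viewer.camera_info(n))
E
```

```text
pics
{'time': 0.0, 'joint_positions': array([-1.30201621e+00,  3.42737172e-01,  1.52501852e+00, -1.30055400e-05,
        1.27536955e+00, -1.45979531e-01]), 'dq': array([ 0.00107035,  0.00059293, -0.00108556, -0.00064351, -0.00036675,
       -0.00053538]), 'tau': array([ 8.67602284e-05, -4.31247103e+01, -2.44224751e+01,  7.18830898e-02,
        5.61777223e-02, -1.28199981e-04]), 'tool_pos': array([ 211.50595291, -480.18236616,  291.53685011]), 'tcp_rot': array([-3.14007455e+00, -2.10629494e-04,  4.14763284e-01]), 'contact_force': array([-1.18031961, -0.89552272,  0.08759519]), 'moment': array([ 0.04524989, -0.05067615, -0.0058428 ]), 'finger_force': 0.0, 'grip_width': 92.27865935804417}
scene {'fx': 420.2974268437759, 'fy': 420.2974268437759, 'cx': 278.5041951183245, 'cy': 210.52940632159795, 'D': array([-0.07484821,  0.        ,  0.        ,  0.        ,  0.        ]), 'origin': array([ 825.65850624, -621.37838498,  608.72444194]), 'rotation': array([0.93087413, 0.01566737, 0.58678568])}
side {'fx': 505.91445126605606, 'fy': 505.91445126605606, 'cx': 274.02034949308785, 'cy': 209.20376725632005, 'D': array([-0.19246595,  0.        ,  0.        ,  0.        ,  0.        ]), 'origin': array([ -86.19921802,  664.5117659 , 1029.83174875]), 'rotation': array([ 0.75255403,  0.01728005, -2.51450333])}
wrist {'fx': 335.6965179554216, 'fy': 335.6965179554216, 'cx': 277.5548621657304, 'cy': 210.10061463424577, 'D': array([0.00261183, 0.        , 0.        , 0.        , 0.        ]), 'origin': array([ 286.58440852, -447.26345857,  384.15146042]), 'rotation': array([-0.3043849 ,  0.00146291, -1.15646741])}
```

View pics/scene.png

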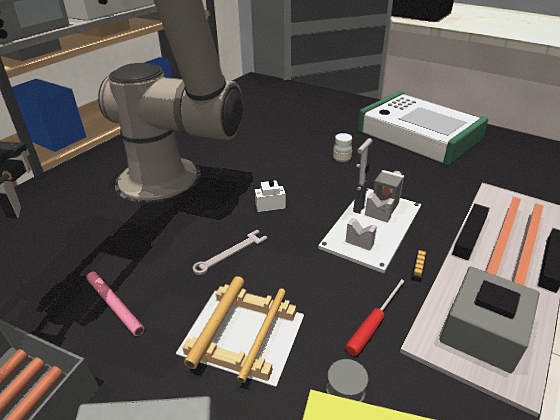

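View pics/side.png

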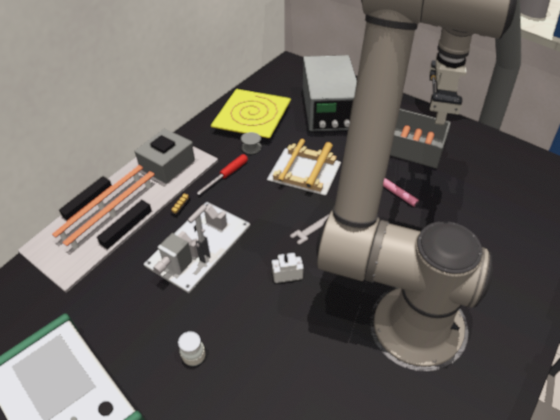

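```bash
cat > h.py <<'E'
import cv2,numpy as np
from scipy.spatial.transform import Rotation as R
from plant import viewer,readout
def ray(ci,uv):
    K=np.array([[ci['fx'],0,ci['cx']],[0,ci['fy'],ci['cy']],[0,0,1]])
    p=cv2.undistortPoints(np.array(uv,float).reshape(-1,1,2),K,np.array(ci['D']))[:,0]
    d=np.c_[p[:,0],-p[:,1],-np.ones(len(p))]
    return d@R.from_euler('xyz',ci['rotation']).as_matrix().T
def onz(ci,uv,z):
    d=ray(ci,uv);o=np.array(ci['origin']);return o+d*((z-o[2])/d[:,2])[:,None]
def proj(ci,P):
    K=np.array([[ci['fx'],0,ci['cx']],[0,ci['fy'],ci['cy']],[0,0,1]])
    q=(np.array(P,float).reshape(-1,3)-ci['origin'])@R.from_euler('xyz',ci['rotation']).as_matrix()
    return cv2.projectPoints(q*[1,-1,-1],np.zeros(3),np.zeros(3),K,np.array(ci['D']))[0][:,0]
E
python3 - <<'E'
from h import *
np.set_printoptions(precision=1,suppress=True)
ci=viewer.camera_info("scene")
print("thick",onz(ci,[(237,283),(195,363)],36))
print("thin",onz(ci,[(281,293),(243,378)],32))
print("rack",onz(ci,[(177,349),(217,279),(303,313),(271,382)],6))
print("rig",onz(ci,[(319,246),(384,269),(421,204)],12))
print("vb",onz(ci,[(361,228),(380,204)],55))
print("bar",onz(ci,[(365,143)],170))
s=viewer.camera_info("side")
print("rigside",onz(s,[(187,286),(250,235),(146,262),(209,205)],12))
E
```

```text
thick [[ 452.  -215.2   36. ]
 [ 502.2 -385.5   36. ]]
thin [[ 532.4 -188.4   32. ]
 [ 578.5 -363.    32. ]]
rack [[ 441.5 -370.     6. ]
 [ 392.3 -207.     6. ]
 [ 579.3 -187.7    6. ]
 [ 608.3 -332.8    6. ]]
rig [[517.1 -18.2  12. ]
 [661.   -9.   12. ]
 [651.5 248.7  12. ]]
vb [[585.6  34.7  55. ]
 [585.7 136.2  55. ]]
bar [[516.8 178.9 170. ]]
rigside [[510.8 233.3  12. ]
 [484.6  14.7  12. ]
 [647.2 240.9  12. ]
 [645.8  -5.8  12. ]]
```

```bash
python3 -m creep '0.022 0.015 -0.003 0 0 0.12 100;0.022 0.015 -0.003 0 0 0.12 100;0.022 0.015 -0.003 0 0 0.12 100;0.022 0.015 -0.003 0 0 0.12 100;0.022 0.015 -0.003 0 0 0.12 100;0.022 0.015 -0.003 0 0 0.12 100;0.022 0.015 -0.003 0 0 0.12 100;0.022 0.015 -0.003 0 0 0.12 100' && python3 -m creep '0.022 0.015 -0.003 0 0 0.12 60;0.022 0.015 -0.003 0 0 0.12 60;0.022 0.015 -0.003 0 0 0.12 60;0.022 0.015 -0.003 0 0 0.12 60;0 0 0 0 0 0 60;0 0 0 0 0 0 60'
python3 - <<'E'
from h import *
o=readout.get_obs();print(o['tool_pos'],o['tcp_rot'],o['joint_positions'])
ci=viewer.camera_info("wrist");a=viewer.capture("wrist");print(ci)
cv2.imwrite("pics/w1.png",a[:,:,::-1]);np.save("w1.npy",ci)
E
```

```text
time: 0.77
tool_pos: [388.5, -359.5, 267.8]
tcp_rot: [-3.141, -0.0, 1.381]
contact_force: [-0.0, -0.5, -0.2]
grip_width: 91.8
finger_force: 0.0
time: 1.27
tool_pos: [476.1, -299.5, 255.5]
tcp_rot: [-3.141, -0.001, 1.856]
contact_force: [0.5, -0.2, -0.1]
grip_width: 57.7
finger_force: 0.0
[ 476.0912103  -299.52882341  255.49308062] [-3.14070444e+00 -1.10735761e-03  1.85600504e+00] [-6.97764322e-01  4.41496435e-01  1.47532163e+00 -1.32853456e-04
  1.22618864e+00 -9.82928561e-01]
{'fx': 335.6965179554216, 'fy': 335.6965179554216, 'cx': 277.5548621657304, 'cy': 210.10061463424577, 'D': array([0.00261183, 0.        , 0.        , 0.        , 0.        ]), 'origin': array([ 453.73042686, -221.17821422,  348.09586747]), 'rotation': array([-0.30336687,  0.00089869,  0.28478005])}
```

View pics/w1.png

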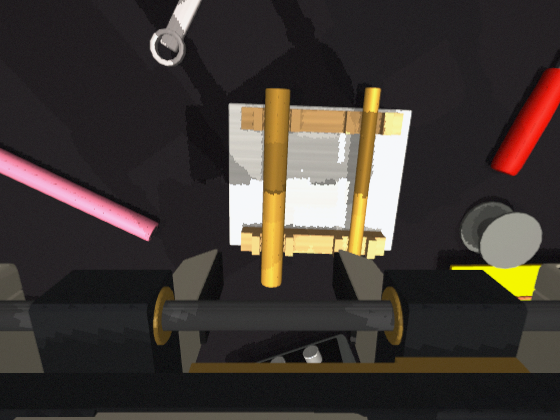

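```bash
python3 - <<'E'
from h import *
np.set_printoptions(precision=2,suppress=True)
ci=np.load("w1.npy",allow_pickle=True).item();a=cv2.imread("pics/w1.png")
h=cv2.cvtColor(a,cv2.COLOR_BGR2HSV)
m=(h[...,0]>10)&(h[...,0]<30)&(h[...,1]>120)&(h[...,2]>60)
uv=[]
for r in list(range(95,105))+list(range(136,224,4))+list(range(262,284,3)):
    c=np.where(m[r,250:305])[0]+250
    if 15<np.ptp(c)<35: uv.append(((c.min()+c.max()+0)/2,r))
P=onz(ci,uv,36)
l=cv2.fitLine(P[:,:2].astype(np.float32),cv2.DIST_HUBER,0,.01,.01).ravel()
print(len(uv),l,np.degrees(np.arctan2(l[1],l[0])),np.arctan2(l[1],l[0]))
c=np.where(m[:,278])[0];c2=np.where(m[:,272])[0];print(c.min(),c2.max())
E_=onz(ci,[(278,89)],47),onz(ci,[(272,287)],40);print(E_,(E_[0]+E_[1])/2)
d=l[:2]*np.sign(l[1]);n=np.array([d[1],-d[0]])
print("cam-line offset of tcp (+ = tcp is to rack +x)",(np.array([476.1,-299.5])-l[2:])@n,"n",n)
E
```

```text
40 [   0.25   -0.97  469.71 -287.84] -75.75323 -1.3221433
88 372
(array([[ 450.21, -208.79,   47.  ]]), array([[ 498.49, -395.54,   40.  ]])) [[ 474.35 -302.16   43.5 ]]
cam-line offset of tcp (+ = tcp is to rack +x) 3.324114844544896 n [0.97 0.25]
```

```bash
python3 -m creep '-0.0025 -0.0025 -0.02 0 0 -0.036 60;0 0 -0.02 0 0 0 60;0 0 -0.02 0 0 0 60;0 0 -0.02 0 0 0 60;0 0 -0.02 0 0 0 60;0 0 -0.02 0 0 0 60;0 0 -0.015 0 0 0 60' && python3 -m creep '0 0 -0.012 0 0 0 60;0 0 -0.012 0 0 0 60;0 0 -0.012 0 0 0 60;0 0 0 0 0 0 60;0 0 0 0 0 0 60'
python3 - <<'E'
from h import *
o=readout.get_obs();print(o['tool_pos'],o['tcp_rot'])
ci=viewer.camera_info("wrist");a=viewer.capture("wrist")
cv2.imwrite("pics/w2.png",a[:,:,::-1]);print(proj(ci,o['tool_pos']-[0,0,47]))
E
```

```text
time: 1.9
tool_pos: [471.6, -303.7, 119.9]
tcp_rot: [-3.141, -0.001, 1.815]
contact_force: [-0.2, 0.0, 0.3]
grip_width: 55.1
finger_force: 0.0
time: 2.32
tool_pos: [472.1, -303.7, 85.1]
tcp_rot: [-3.141, -0.001, 1.816]
contact_force: [0.1, -0.1, 0.2]
grip_width: 55.2
finger_force: 0.0
[ 472.14774495 -303.65685317   85.11184526] [-3.14081237e+00 -8.92552056e-04  1.81636213e+00]
[[276.67925086 286.99254439]]
```

View pics/w2.png

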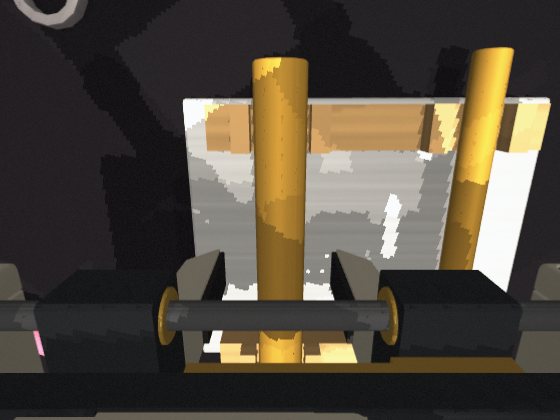

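```bash
python3 -m creep '0.001 0 -0.001 0 0 0 30;0 0 0 0 0 0 20;0 0 0 0 0 0 10;0 0 0 0 0 0 10;0 0 0 0 0 0 10;0 0 0 0 0 0 10;0 0 0 0 0 0 10;0 0 0 0 0 0 10' && python3 -m creep '0 0 0.01 0 0 0 10;0 0 0.02 0 0 0 10;0 0 0.03 0 0 0 10;0 0 0.03 0 0 0 10;0 0 0.03 0 0 0 10;0 0 0.03 0 0 0 10;0 0 0.03 0 0 0 10;0 0 0 0 0 0 10'
```

```text
time: 3.03
tool_pos: [474.1, -303.0, 84.4]
tcp_rot: [3.141, 0.0, 1.819]
contact_force: [0.1, 0.0, 1.9]
grip_width: 21.3
finger_force: 30.0
time: 3.7
tool_pos: [475.7, -304.1, 271.1]
tcp_rot: [3.135, 0.009, 1.819]
contact_force: [1.4, -0.9, -1.9]
grip_width: 21.3
finger_force: 30.0
```

```bash
python3 -m creep '0.005 0.015 0 0 0 -0.025 10;0.005 0.03 0 0 0 -0.025 10;0.005 0.03 0 0 0 -0.025 10;0.005 0.03 0 0 0 -0.025 10;0.005 0.03 0 0 0 -0.025 10;0.005 0.03 0 0 0 -0.025 10;0.005 0.03 0 0 0 -0.025 10;0.005 0.03 0 0 0 -0.025 10' && python3 -m creep '0.005 0.03 0 0 0 -0.025 10;0.005 0.03 0 0 0 -0.025 10;0 0.02 0 0 0 0 10;0 0 0 0 0 0 10;0 0 0 0 0 0 10'
python3 - <<'E'
from h import *
o=readout.get_obs();print(o['tool_pos'],o['tcp_rot'])
ci=viewer.camera_info("wrist");a=viewer.capture("wrist");np.save("w3.npy",ci)
cv2.imwrite("pics/w3.png",a[:,:,::-1])
E
```

```text
time: 4.37
tool_pos: [513.6, -76.3, 263.6]
tcp_rot: [-3.14, -0.001, 1.617]
contact_force: [0.9, -1.2, -2.2]
grip_width: 20.9
finger_force: 30.0
time: 4.78
tool_pos: [523.6, 3.0, 263.6]
tcp_rot: [-3.14, 0.0, 1.571]
contact_force: [-0.3, -0.3, -2.2]
grip_width: 21.4
finger_force: 30.0
[523.59068749   3.02829674 263.64115124] [-3.14016104e+00  2.04887305e-05  1.57130821e+00]
```

View pics/w3.png

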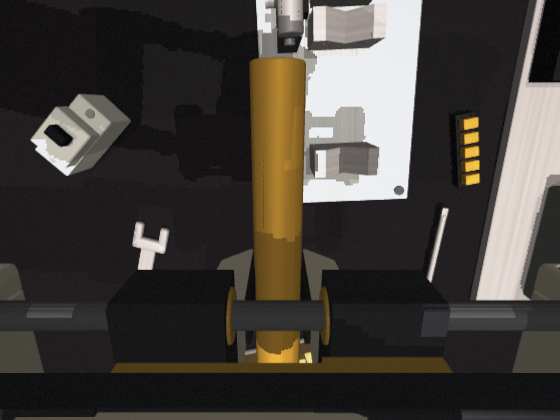

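```bash
python3 - <<'E'
import cv2
a=cv2.imread("pics/w3.png")[0:200,290:430];cv2.imwrite("pics/w3c.png",cv2.resize(a,None,fx=3,fy=3,interpolation=cv2.INTER_NEAREST))
E
```

```text
(no output)
```

View pics/w3c.png

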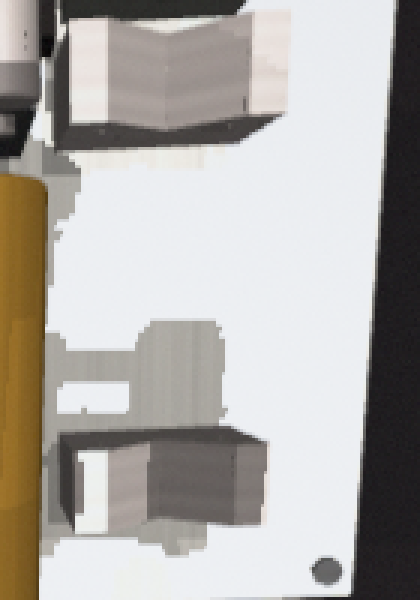

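```bash
python3 - <<'E'
from h import *
np.set_printoptions(precision=1,suppress=True)
ci=np.load("w3.npy",allow_pickle=True).item()
def f(p): 
    P=onz(ci,np.array(p)/3.+[290-.3,-.3],62.5)[:,:2];print(P.tolist() and P,P.mean(0));return P.mean(0)
n=f([(75,450),(268,442),(261,524),(76,533)]);F=f([(70,18),(290,10),(288,113),(68,125)])
n2=f([(107,450),(107,531),(237,445),(233,524)]);F2=f([(108,20),(107,122),(252,12),(250,116)])
for a,b in((n,F),(n2,F2)):d=b-a;print((a+b)/2,np.hypot(*d),np.arctan2(-d[0],d[1]))
print(onz(ci,np.array([(352,597),(398,0),(40,603)])/3+[290,0],12))
E
```

```text
[[555.9  47.4]
 [611.5  49.7]
 [611.6  25.7]
 [557.1  23. ]] [584.   36.5]
[[551.  157.2]
 [607.2 159. ]
 [609.  135.2]
 [551.3 132.4]] [579.6 146. ]
[[565.2  47.4]
 [566.2  23.6]
 [602.7  48.8]
 [603.4  25.7]] [584.4  36.4]
[[560.7 156.8]
 [561.5 133.1]
 [597.5 158.5]
 [599.  134.5]] [579.7 145.7]
[581.8  91.2] 109.6017853783397 0.04058162086597569
[582.   91.1] 109.45230490122847 0.042597649469353675
[[661.6 -11.   12. ]
 [653.7 174.1  12. ]
 [551.1 -13.2  12. ]]
```

```bash
python3 - <<'E'
from h import *
ci=np.load("w3.npy",allow_pickle=True).item()
print(onz(ci,[(251,61),(278,58),(305,61),(255,200),(302,200)],216),onz(ci,[(278,58)],227))
E
```

```text
[[513.73709265 100.69485154 216.        ]
 [524.10234667 101.75072828 216.        ]
 [534.46646443 100.69350599 216.        ]
 [514.15754896  45.28285542 216.        ]
 [534.53489091  45.29302323 216.        ]] [[524.10472764 100.41658374 227.        ]]
```

```bash
python3 -m creep '0.02 0 0 0 0 0.021 10;0.02 0.02 0 0 0 0.021 10;0.019 0.02 0 0 0 0 10;0 0.0205 0 0 0 0 10;0 0 -0.03 0 0 0 10;0 0 -0.03 0 0 0 10;0 0 -0.03 0 0 0 10;0 0 -0.02 0 0 0 10' && python3 -m creep '0 0 -0.015 0 0 0 10;0 0 0 0 0 0 10;0 0 0 0 0 0 10'
python3 - <<'E'
from h import *
o=readout.get_obs();print(o['tool_pos'],o['tcp_rot'])
ci=viewer.camera_info("wrist");a=viewer.capture("wrist");np.save("w4.npy",ci)
cv2.imwrite("pics/w4.png",a[:,:,::-1])
E
```

```text
time: 5.5
tool_pos: [581.9, 61.1, 151.1]
tcp_rot: [-3.138, 0.0, 1.609]
contact_force: [-0.1, -0.6, -2.4]
grip_width: 21.1
finger_force: 30.0
time: 5.75
tool_pos: [582.9, 61.3, 138.6]
tcp_rot: [-3.14, 0.0, 1.609]
contact_force: [-0.6, -0.6, -1.9]
grip_width: 21.0
finger_force: 30.0
[582.8595775   61.3386249  138.59859985] [-3.13960936e+00  3.75026998e-05  1.60935732e+00]
```

View pics/w4.png

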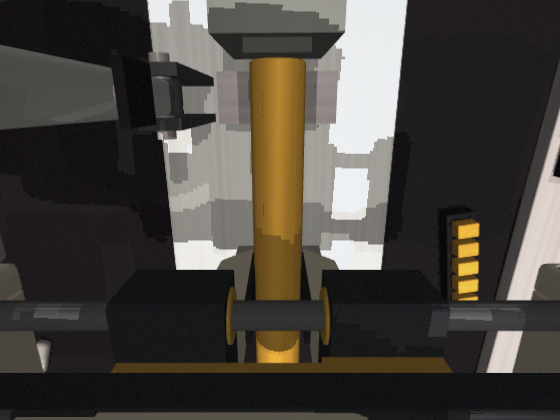

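```bash
python3 -m creep '0 0 -0.01 0 0 0 10;0 0 -0.008 0 0 0 10;0 0 -0.006 0 0 0 10;0 0 0 0 0 0 10;0 0 0 0 0 0 10' && python3 -m creep '0 0 -0.002 0 0 0 10;0 0 -0.001 0 0 0 10;0 0 0 0 0 0 10' && python3 -m creep '0 0 -0.001 0 0 0 10;0 0 -0.0005 0 0 0 10;0 0 0 0 0 0 10'
```

```text
time: 6.22
tool_pos: [582.9, 62.6, 114.8]
tcp_rot: [-3.141, -0.0, 1.611]
contact_force: [-0.5, 0.0, -0.9]
grip_width: 21.3
finger_force: 30.0
time: 6.47
tool_pos: [583.1, 62.6, 112.2]
tcp_rot: [3.141, 0.0, 1.611]
contact_force: [-0.1, 0.9, -2.3]
grip_width: 21.0
finger_force: 30.0
time: 6.72
tool_pos: [583.1, 62.5, 110.7]
tcp_rot: [3.142, 0.0, 1.611]
contact_force: [0.0, 0.1, -2.9]
grip_width: 21.4
finger_force: 30.0
```

```bash
python3 -m creep '0 0 -0.0005 0 0 0 10;0 0 -0.0005 0 0 0 10;0 0 0 0 0 0 10' && python3 -m creep '0 0 -0.0005 0 0 0 10;0 0 -0.0005 0 0 0 10;0 0 0 0 0 0 10' && python3 -m creep '0 0 -0.0005 0 0 0 10;0 0 0 0 0 0 10'
```

```text
time: 6.97
tool_pos: [583.1, 62.5, 109.7]
tcp_rot: [-3.142, -0.0, 1.611]
contact_force: [0.4, 0.2, -2.8]
grip_width: 21.1
finger_force: 30.0
time: 7.22
tool_pos: [583.1, 62.5, 108.7]
tcp_rot: [-3.142, -0.0, 1.611]
contact_force: [0.0, 0.3, -2.6]
grip_width: 21.0
finger_force: 30.0
time: 7.38
tool_pos: [583.1, 62.5, 108.7]
tcp_rot: [3.141, 0.0, 1.611]
contact_force: [-1.7, 0.3, 2.2]
grip_width: 20.9
finger_force: 30.0
```

```bash
python3 -m creep '0 0 -0.0003 0 0 0 10;0 0 0 0 0 0 10;0 0 0 0 0 0 10' && python3 -m creep '0 0 0 0 0 0 30;0 0 0 0 0 0 50;0 0 0 0 0 0 50;0 0 0 0 0 0 50;0 0 0 0 0 0 50;0 0 0 0 0 0 50'
python3 - <<'E'
from h import *
o=readout.get_obs();print(o['tool_pos'],o['tcp_rot'])
ci=viewer.camera_info("wrist");a=viewer.capture("wrist");np.save("w5.npy",ci)
cv2.imwrite("pics/w5.png",a[:,:,::-1])
E
```

```text
time: 7.63
tool_pos: [583.1, 62.5, 108.6]
tcp_rot: [3.141, 0.0, 1.611]
contact_force: [-3.3, 0.3, 4.6]
grip_width: 21.2
finger_force: 30.0
time: 8.13
tool_pos: [583.2, 62.5, 107.9]
tcp_rot: [3.141, 0.0, 1.611]
contact_force: [-0.5, -0.4, 0.4]
grip_width: 45.8
finger_force: 0.0
[583.15867639  62.51949278 107.85668186] [3.14146049e+00 1.27317032e-05 1.61082034e+00]
```

View pics/w5.png

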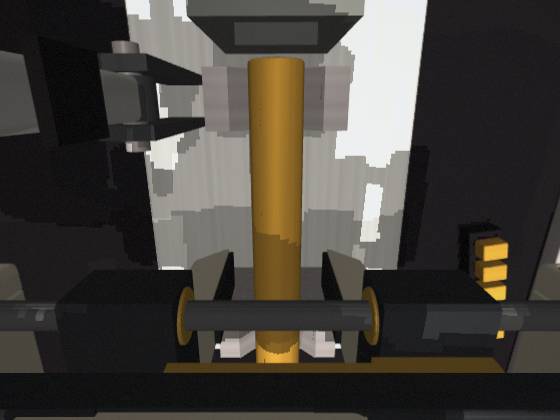

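```bash
python3 -m creep '0 0 0.01 0 0 0 50;0 0 0.02 0 0 0 50;0 0 0.02 0 0 0 50;0.001 -0.02 0 0 0 0 50;0.001 -0.03 0 0 0 0 50;0.001 -0.03 0 0 0 0 0;0.001 -0.03 0 0 0 0 0;0.001 -0.0045 0 0 0 0 0' && python3 -m creep '0 0 0 0 0 0 0;0 0 -0.02 0 0 0 0;0 0 -0.02 0 0 0 0;0 0 0 0 0 0 0;0 0 0 0 0 0 0;0 0 0 0 0 0 0;0 0 0 0 0 0 0'
python3 - <<'E'
from h import *
o=readout.get_obs();print(o['tool_pos'],o['tcp_rot'])
ci=viewer.camera_info("wrist");a=viewer.capture("wrist");np.save("w6.npy",ci)
cv2.imwrite("pics/w6.png",a[:,:,::-1])
E
```

```text
time: 8.85
tool_pos: [588.4, -56.3, 158.9]
tcp_rot: [3.14, 0.002, 1.608]
contact_force: [0.4, -0.1, 0.2]
grip_width: 30.4
finger_force: 0.0
time: 9.43
tool_pos: [588.8, -51.5, 119.3]
tcp_rot: [3.139, 0.0, 1.611]
contact_force: [0.9, -0.3, -0.0]
grip_width: 0.4
finger_force: 0.0
[588.81246838 -51.52825773 119.33937535] [3.13937584e+00 4.86088020e-04 1.61149245e+00]
```

View pics/w6.png

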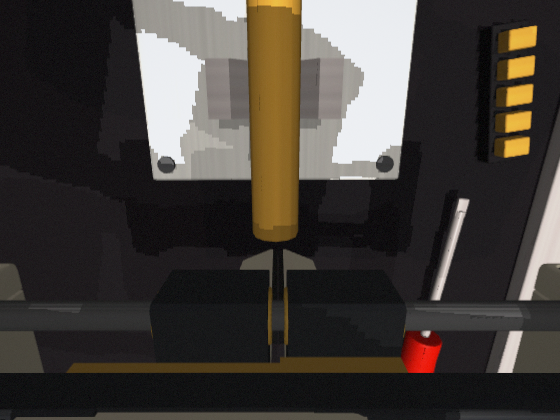

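```bash
python3 -m creep '0 0.004 -0.003 0 0 0 0;0 0.004 0 0 0 0 0;0 0.002 0 0 0 0 0;0 0.001 0 0 0 0 0;0 0.001 0 0 0 0 0;0 0.001 0 0 0 0 0' && python3 -m creep '0 0.001 0 0 0 0 0;0 0.001 0 0 0 0 0;0 0.001 0 0 0 0 0;0 0.001 0 0 0 0 0'  && python3 -m creep '0 0.001 0 0 0 0 0;0 0.001 0 0 0 0 0;0 0.001 0 0 0 0 0;0 0.001 0 0 0 0 0'
```

```text
time: 9.98
tool_pos: [588.1, -39.2, 115.0]
tcp_rot: [-3.142, 0.001, 1.611]
contact_force: [-0.9, -2.6, 0.8]
grip_width: 0.1
finger_force: 1.3
time: 10.32
tool_pos: [588.0, -35.1, 114.9]
tcp_rot: [-3.141, 0.0, 1.611]
contact_force: [-1.2, -2.9, 0.7]
grip_width: 0.3
finger_force: 1.4
time: 10.65
tool_pos: [588.0, -30.9, 114.9]
tcp_rot: [-3.142, -0.0, 1.611]
contact_force: [-1.7, -2.5, -0.3]
grip_width: 0.7
finger_force: 1.3
```

```bash
python3 -m creep '-0.0003 0.001 0 0 0 0 0;0 0.001 0 0 0 0 0;0 0.001 0 0 0 0 0;0 0.001 0 0 0 0 0'  && python3 -m creep '-0.0003 0.0005 0 0 0 0 0;0 0.0005 0 0 0 0 0;0 0.0005 0 0 0 0 0;0 0.0005 0 0 0 0 0' && python3 -m creep '0 0.0005 0 0 0 0 0;0 0.0005 0 0 0 0 0;0 0.0005 0 0 0 0 0' && python3 -m creep '0 0.0005 0 0 0 0 0;0 0.0005 0 0 0 0 0;0 0.0005 0 0 0 0 0'
```

```text
time: 10.98
tool_pos: [587.8, -26.8, 114.9]
tcp_rot: [3.141, -0.0, 1.611]
contact_force: [-0.2, -2.4, -0.4]
grip_width: 0.4
finger_force: 1.1
time: 11.32
tool_pos: [587.7, -24.9, 115.0]
tcp_rot: [3.141, -0.0, 1.611]
contact_force: [0.3, -1.2, -0.5]
grip_width: 0.8
finger_force: 0.8
time: 11.57
tool_pos: [587.6, -23.4, 115.0]
tcp_rot: [3.141, 0.0, 1.611]
contact_force: [0.5, -1.5, -0.0]
grip_width: 0.4
finger_force: 0.8
time: 11.82
tool_pos: [587.5, -22.0, 115.0]
tcp_rot: [3.141, 0.0, 1.611]
contact_force: [0.6, -2.5, -0.9]
grip_width: 0.6
finger_force: 0.8
```

```bash
f(){ grep -E 'tool_pos|contact' ; }
python3 -m creep '0 0.0005 0 0 0 0 0;0 0.0005 0 0 0 0 0' | f; python3 -m creep '0 0.0005 0 0 0 0 0;0 0.0005 0 0 0 0 0' | f;  python3 -m creep '0 0.0005 0 0 0 0 0' | f
```

```text
tool_pos: [587.5, -21.0, 115.0]
contact_force: [0.8, -1.9, 0.3]
tool_pos: [587.5, -20.0, 115.0]
contact_force: [0.1, -2.3, -0.1]
tool_pos: [587.5, -19.5, 115.0]
contact_force: [0.6, -1.8, -0.4]
```

```bash
f(){ awk '/tool_pos/{print}/contact_force/{print; gsub(",","",$3); if($3<-5)exit 1}'; }
python3 -m creep '0 0.0005 0 0 0 0 0;0 0.0005 0 0 0 0 0' | f && python3 -m creep '0 0.0005 0 0 0 0 0;0 0.0005 0 0 0 0 0' | f && python3 -m creep '0 0.0005 0 0 0 0 0;0 0.0005 0 0 0 0 0' | f && python3 -m creep '0 0.0005 0 0 0 0 0;0 0.0005 0 0 0 0 0' | f && python3 -m creep '0 0.0005 0 0 0 0 0;0 0.0005 0 0 0 0 0' | f && python3 -m creep '0 0.0005 0 0 0 0 0;0 0.0005 0 0 0 0 0' | f && python3 -m creep '0 0.0005 0 0 0 0 0;0 0.0005 0 0 0 0 0' | f && python3 -m creep '0 0.0005 0 0 0 0 0;0 0.0005 0 0 0 0 0' | f
```

```text
tool_pos: [587.4, -18.5, 115.0]
contact_force: [-0.2, -2.3, 0.3]
```

```bash
f(){ awk '/tool_pos/{print}/contact_force/{print; gsub(",","",$3); if($3+0<-5)exit 1}'; }
python3 -m creep '0 0.0005 0 0 0 0 0;0 0.0005 0 0 0 0 0' | f && python3 -m creep '0 0.0005 0 0 0 0 0;0 0.0005 0 0 0 0 0' | f && python3 -m creep '0 0.0005 0 0 0 0 0;0 0.0005 0 0 0 0 0' | f && python3 -m creep '0 0.0005 0 0 0 0 0;0 0.0005 0 0 0 0 0' | f && python3 -m creep '0 0.0005 0 0 0 0 0;0 0.0005 0 0 0 0 0' | f && python3 -m creep '0 0.0005 0 0 0 0 0;0 0.0005 0 0 0 0 0' | f && python3 -m creep '0 0.0005 0 0 0 0 0;0 0.0005 0 0 0 0 0' | f && python3 -m creep '0 0.0005 0 0 0 0 0;0 0.0005 0 0 0 0 0' | f
```

```text
tool_pos: [587.4, -17.5, 114.9]
contact_force: [-1.0, -2.8, -0.0]
tool_pos: [587.4, -16.5, 114.9]
contact_force: [-0.3, -3.5, 0.6]
tool_pos: [587.4, -15.5, 114.9]
contact_force: [-2.1, -3.9, 0.5]
tool_pos: [587.4, -15.2, 115.0]
contact_force: [-1.9, -7.5, 0.3]
```

```bash
python3 -m creep '0 0 0 0 0 0 0;0 0 0 0 0 0 0' ; python3 -m creep '0 0.0004 0 0 0 0 0;0 0 0 0 0 0 0;0 0 0 0 0 0 0'
```

```text
time: 13.23
tool_pos: [587.4, -15.2, 114.9]
tcp_rot: [-3.141, 0.001, 1.611]
contact_force: [-0.8, -5.3, 0.9]
grip_width: 0.8
finger_force: 3.2
time: 13.48
tool_pos: [587.4, -15.1, 115.0]
tcp_rot: [-3.141, 0.002, 1.611]
contact_force: [-1.9, -7.4, 0.6]
grip_width: 0.5
finger_force: 3.9
```

```bash
python3 -m creep '0 0.0005 0 0 0 0 0;0 0 0 0 0 0 0;0 0 0 0 0 0 0'; python3 -m creep '0 0.0003 0 0 0 0 0;0 0 0 0 0 0 0;0 0 0 0 0 0 0'
```

```text
time: 13.73
tool_pos: [587.4, -15.0, 115.0]
tcp_rot: [-3.141, 0.002, 1.611]
contact_force: [-2.4, -9.3, 0.0]
grip_width: 0.3
finger_force: 4.7
time: 13.98
tool_pos: [587.4, -14.9, 115.0]
tcp_rot: [-3.141, 0.002, 1.611]
contact_force: [-1.9, -9.7, -0.1]
grip_width: 0.3
finger_force: 5.2
```

```bash
python3 -m creep '0 -0.005 0 0 0 0 0;0 -0.015 0 0 0 0 0;0 0 0.03 0 0 0 0;0 0 0.04 0 0 0 0;0 0 0.04 0 0 0 0;0 0 0.035 0 0 0 0;0 0 0.01 0 0 0 0' && python3 -m creep '-0.0154 0.026 0 0 0 0 0;-0.0154 0.026 0 0 0 0 0;-0.0154 0.026 0 0 0 0 0;-0.0154 0.026 0 0 0 0 0;-0.0154 0.026 0 0 0 0 0;-0.0154 0.026 0 0 0 0 0;-0.0154 0.024 0 0 0 0 0;0 0 0 0 0 0 0'
python3 - <<'E'
from h import *
o=readout.get_obs();print(o['tool_pos'],o['tcp_rot'])
a=viewer.capture("wrist");b=viewer.capture("scene")[90:290,270:470]
ci=viewer.camera_info("scene");bar=[518.8,143.5,181.2]
print(proj(ci,[bar,[o['tool_pos'][0],o['tool_pos'][1],o['tool_pos'][2]-66]])-[270,90],proj(viewer.camera_info("wrist"),[bar]))
c=np.zeros((420,800,3),np.uint8);c[:,:400]=cv2.resize(b,(400,420));c[:300,400:]=cv2.resize(a,(400,300))
cv2.imwrite("pics/w7.png",c[:,:,::-1])
E
```

```text
time: 14.57
tool_pos: [589.3, -32.9, 276.3]
tcp_rot: [3.131, 0.001, 1.611]
contact_force: [0.8, 0.4, 1.0]
grip_width: 0.5
finger_force: 0.0
time: 15.23
tool_pos: [476.8, 150.6, 269.6]
tcp_rot: [-3.139, -0.002, 1.615]
contact_force: [-0.9, 0.8, -0.2]
grip_width: 0.5
finger_force: 0.0
[476.77776845 150.57729329 269.6295618 ] [-3.13947865e+00 -2.44639248e-03  1.61457978e+00]
[[89.60752888 55.05008296]
 [74.26525738 39.71436878]] [[343.30491375 259.64580297]]
```

View pics/w7.png

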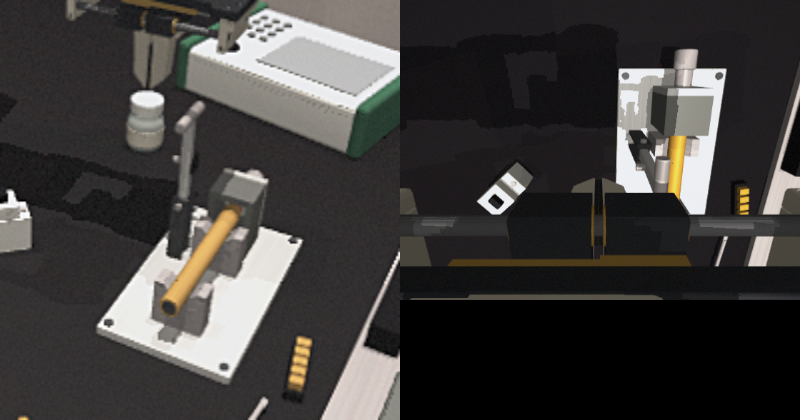

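```bash
python3 -m creep '0 -0.005 -0.018 0 0 0 0;0 0 -0.018 0 0 0 0;0.008 0 0 0 0 0 0;0.004 0 0 0 0 0 0;0.004 0 0 0 0 0 0;0.004 0 0 0 0 0 0;0 0 0 0 0 0 0' && python3 -m creep '0.004 0 0 0 0 0 0;0.004 0 0 0 0 0 0;0 0 0 0 0 0 0'&& python3 -m creep '0.004 0 0 0 0 0 0;0.004 0 0 0 0 0 0;0 0 0 0 0 0 0'
```

```text
time: 15.92
tool_pos: [501.1, 141.5, 234.7]
tcp_rot: [3.139, -0.0, 1.61]
contact_force: [-0.8, 0.4, -0.0]
grip_width: 0.7
finger_force: 0.0
time: 16.17
tool_pos: [508.1, 141.8, 234.2]
tcp_rot: [3.141, -0.0, 1.611]
contact_force: [0.1, -0.2, 0.3]
grip_width: 1.0
finger_force: 0.0
time: 16.42
tool_pos: [516.2, 141.9, 234.0]
tcp_rot: [3.141, -0.0, 1.611]
contact_force: [-0.7, 0.3, 0.8]
grip_width: 0.4
finger_force: 0.2
```

```bash
python3 -m creep '0.004 0 0 0 0 0 0;0.004 0 0 0 0 0 0;0 0 0 0 0 0 0'&& python3 -m creep '0.004 0 0 0 0 0 0;0.004 0 0 0 0 0 0;0 0 0 0 0 0 0'
python3 - <<'E'
from h import *
b=viewer.capture("scene")[90:290,270:470]
cv2.imwrite("pics/w8.png",cv2.resize(b,(400,400))[:,:,::-1])
E
```

```text
time: 16.67
tool_pos: [524.2, 141.8, 233.6]
tcp_rot: [-3.141, -0.0, 1.611]
contact_force: [-0.9, 0.5, 0.2]
grip_width: 0.3
finger_force: 0.4
time: 16.92
tool_pos: [532.4, 141.5, 233.7]
tcp_rot: [3.141, 0.0, 1.611]
contact_force: [-0.7, 0.6, 0.1]
grip_width: 0.2
finger_force: 0.5
```

View pics/w8.png

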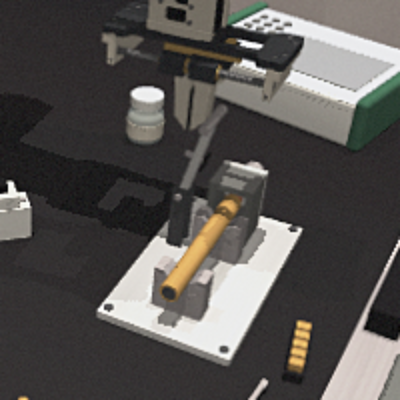

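```bash
f(){ grep -E 'tool_pos|contact|finger_f'; }; python3 -m creep '0.005 0 -0.0005 0 0 0 0;0.005 0 -0.0005 0 0 0 0;0.005 0 -0.0005 0 0 0 0;0.005 0 -0.0005 0 0 0 0' | f; python3 -m creep '0.005 0 -0.0005 0 0 0 0;0.005 0 -0.0005 0 0 0 0;0.005 0 -0.0005 0 0 0 0' | f
python3 - <<'E'
from h import *
b=viewer.capture("scene");o=readout.get_obs();np.save("s9.npy",b);print(o['time'])
E
```

```text
tool_pos: [552.4, 141.7, 232.0]
contact_force: [-2.5, 0.9, 0.3]
finger_force: 1.1
tool_pos: [567.3, 141.7, 230.3]
contact_force: [-2.5, 0.4, 0.4]
finger_force: 1.1
17.6
```

```bash
f(){ grep -E 'tool_pos|contact|finger_f'; }; python3 -m creep '-0.004 0 0 0 0 0 0;0 0 0.012 0 0 0 0;0 0 0.008 0 0 0 0;0.01 0 0 0 0 0 0;0.012 0 0 0 0 0 0;0.004 0 0 0 0 0 0;0 0 0 0 0 0 0' | f; python3 -m creep '0 0 -0.004 0 0 0 0;0 0 -0.004 0 0 0 0;0 0 0 0 0 0 0' | f;  python3 -m creep '0 0 -0.004 0 0 0 0;0 0 -0.002 0 0 0 0;0 0 0 0 0 0 0' | f
```

```text
tool_pos: [589.4, 141.6, 250.7]
contact_force: [-0.3, -0.2, -1.5]
finger_force: 0.0
tool_pos: [587.8, 141.7, 241.3]
contact_force: [-0.7, -0.4, -0.5]
finger_force: 0.0
tool_pos: [589.8, 141.8, 237.7]
contact_force: [2.5, -0.2, 4.8]
finger_force: 2.4
```

```bash
f(){ grep -E 'tool_pos|contact|finger_f'; }; python3 -m creep '0.004 0 -0.004 0 0 0 0;0.005 0 -0.004 0 0 0 0;0.004 0 -0.004 0 0 0 0;0 0 0 0 0 0 0' | f; python3 -m creep '0.0043 0 -0.005 0 0 0 0;0.0043 0 -0.005 0 0 0 0;0.0043 0 -0.005 0 0 0 0;0 0 0 0 0 0 0' | f;  python3 -m creep '0.0033 0 -0.0058 0 0 0 0;0.0033 0 -0.0058 0 0 0 0;0.003 0 -0.006 0 0 0 0;0 0 0 0 0 0 0' | f
```

```text
tool_pos: [604.5, 142.2, 226.3]
contact_force: [7.8, 1.4, 5.0]
finger_force: 3.7
tool_pos: [618.1, 142.7, 211.5]
contact_force: [9.2, 3.5, 4.5]
finger_force: 4.4
tool_pos: [628.7, 143.0, 194.2]
contact_force: [12.3, 4.4, 4.1]
finger_force: 5.6
```

```bash
python3 - <<'E'
from plant import readout
o=readout.get_obs();print({k:o[k] for k in('tool_pos','tcp_rot','contact_force','moment','grip_width','finger_force')})
E
python3 -m creep '0 0 0.006 0 0 0 0;0 0 0.006 0 0 0 0;0 0 0 0 0 0 0'; python3 -m creep '0 0 0.006 0 0 0 0;0 0 0.006 0 0 0 0;0 0 0 0 0 0 0'
python3 - <<'E'
from plant import readout
o=readout.get_obs();print(o['moment'])
E
```

```text
{'tool_pos': array([628.66213526, 142.966313  , 194.20008013]), 'tcp_rot': array([ 3.12729325e+00, -2.69857944e-03,  1.61057277e+00]), 'contact_force': array([12.30336277,  4.3903974 ,  4.05406242]), 'moment': array([ 0.63556958, -2.25174032,  0.03525532]), 'grip_width': 0.5166853339777981, 'finger_force': 5.570041090250015}
time: 19.93
tool_pos: [624.3, 141.8, 204.9]
tcp_rot: [3.14, -0.0, 1.611]
contact_force: [0.2, -0.0, 0.8]
grip_width: 0.1
finger_force: 0.0
time: 20.18
tool_pos: [624.5, 141.7, 217.3]
tcp_rot: [3.14, -0.0, 1.611]
contact_force: [0.3, 0.6, 0.1]
grip_width: 0.5
finger_force: 0.0
[-0.04562558 -0.12058629 -0.06247036]
```

```bash
f(){ grep -E 'tool_pos|contact|finger_f'; }; python3 -m creep '0 0 -0.006 0 0 0 0;0 0 -0.004 0 0 0 0;0 0 0 0 0 0 0' | f; python3 -m creep '0 0 -0.004 0 0 0 0;0 0 0 0 0 0 0' | f; python3 -m creep '0 0 -0.004 0 0 0 0;0 0 0 0 0 0 0' | f;  python3 -m creep '0 0 -0.004 0 0 0 0;0 0 0 0 0 0 0' | f;  python3 -m creep '0 0 -0.003 0 0 0 0;0 0 0 0 0 0 0' | f
```

```text
tool_pos: [623.4, 141.6, 204.0]
contact_force: [-0.4, 0.0, -0.1]
finger_force: 0.0
tool_pos: [623.8, 141.7, 200.6]
contact_force: [0.4, -0.4, 0.2]
finger_force: 0.0
tool_pos: [623.9, 141.7, 197.0]
contact_force: [-0.6, 0.1, -0.4]
finger_force: 0.0
tool_pos: [624.8, 141.7, 193.9]
contact_force: [0.7, 0.2, 0.0]
finger_force: 0.1
tool_pos: [624.7, 141.7, 191.1]
contact_force: [1.2, 0.3, 2.7]
finger_force: 1.4
```

```bash
f(){ grep -E 'tool_pos|contact|finger_f'; }; python3 -m creep '0.003 0 -0.005 0 0 0 0;0.003 0 -0.005 0 0 0 0;0 0 0 0 0 0 0' | f; python3 -m creep '0.002 0 -0.005 0 0 0 0;0.002 0 -0.005 0 0 0 0;0 0 0 0 0 0 0' | f; python3 -m creep '0.002 0 -0.005 0 0 0 0;0.001 0 -0.005 0 0 0 0;0 0 0 0 0 0 0' | f
```

```text
tool_pos: [630.1, 141.7, 179.2]
contact_force: [0.4, 0.1, 0.5]
finger_force: 0.0
tool_pos: [634.2, 141.7, 169.3]
contact_force: [0.2, -0.0, 0.3]
finger_force: 0.0
tool_pos: [637.5, 141.7, 159.8]
contact_force: [0.6, -1.1, 1.3]
finger_force: 0.2
```

```bash
f(){ grep -E 'tool_pos|contact|finger_f'; }; python3 -m creep '0 0 0.01 0 0 0 0;0 0 0.02 0 0 0 0;0 0 0.02 0 0 0 0;0 0 0.015 0 0 0 0;-0.015 0 0 0 0 0 0;-0.013 0 0 0 0 0 0;0 0 0 0 0 0 0' | f; python3 -m creep '0 0 -0.005 0 0 0 0;0 0 -0.003 0 0 0 0;0 0 0 0 0 0 0' | f;python3 -m creep '0 0 -0.004 0 0 0 0;0 0 0 0 0 0 0' | f;python3 -m creep '0 0 -0.004 0 0 0 0;0 0 0 0 0 0 0' | f
```

```text
tool_pos: [607.4, 141.9, 227.0]
contact_force: [0.5, 0.9, 0.6]
finger_force: 0.0
tool_pos: [609.3, 141.6, 216.7]
contact_force: [-0.3, -0.4, -0.3]
finger_force: 0.0
tool_pos: [609.2, 141.6, 212.7]
contact_force: [-0.1, -0.4, -0.7]
finger_force: 0.0
tool_pos: [609.1, 141.6, 208.9]
contact_force: [-0.1, -0.3, 0.5]
finger_force: 0.0
```

```bash
f(){ awk '/tool_pos/{print}/contact_force/{print; gsub("]","",$4); if($4+0>2)exit 1}'; }; python3 -m creep '0 0 -0.004 0 0 0 0;0 0 0 0 0 0 0' | f && python3 -m creep '0 0 -0.004 0 0 0 0;0 0 0 0 0 0 0' | f && python3 -m creep '0 0 -0.004 0 0 0 0;0 0 0 0 0 0 0' | f && python3 -m creep '0 0 -0.004 0 0 0 0;0 0 0 0 0 0 0' | f && python3 -m creep '0 0 -0.004 0 0 0 0;0 0 0 0 0 0 0' | f && python3 -m creep '0 0 -0.004 0 0 0 0;0 0 0 0 0 0 0' | f
```

```text
tool_pos: [609.0, 141.7, 205.0]
contact_force: [-0.1, -0.0, 0.5]
tool_pos: [608.9, 141.7, 201.1]
contact_force: [-0.4, 0.8, -0.0]
tool_pos: [608.9, 141.7, 197.1]
contact_force: [-0.5, 0.5, -0.5]
tool_pos: [608.9, 141.7, 193.1]
contact_force: [-1.0, 0.2, -1.2]
tool_pos: [608.9, 141.7, 189.1]
contact_force: [-0.1, 0.1, -0.4]
tool_pos: [608.9, 141.7, 185.1]
contact_force: [0.1, -0.1, -0.8]
```

```bash
python3 -m creep '0 0 0.03 0 0 0 0;0 0 0.03 0 0 0 0;0 0.003 0.025 0 0 0 0;-0.033 0.003 0 0 0 0 0;-0.033 0.003 0 0 0 0 0;-0.033 0 0 0 0 0 0;-0.033 0 0 0 0 0 0;0 0 0 0 0 0 0'
python3 - <<'E'
from h import *
b=viewer.capture("scene");ci=viewer.camera_info("scene");np.save("s10.npy",b)
w7=cv2.imread("pics/w7.png")[:,:400,::-1]
old=cv2.resize(w7,(200,200),interpolation=cv2.INTER_AREA);new=b[90:290,270:470]
d=np.abs(cv2.GaussianBlur(old,(3,3),0).astype(int)-cv2.GaussianBlur(new,(3,3),0)).max(2)
m=(d>35).astype(np.uint8)
n,l,s,c=cv2.connectedComponentsWithStats(m)
for i in range(1,n):
    if s[i,4]>12:print(s[i],c[i], old[l==i].mean(0).round(),new[l==i].mean(0).round())
hx=np.array([582-48,91.1-2])+55*np.array([-.042,1])
for t in(1.7,1.4,1.2,1.0,.8,.6,.4,.2,0):
    P=[hx[0]+100*np.cos(t),hx[1]+4.2*np.cos(t),82+100*np.sin(t)]
    q=[[P[0]+.042*28,P[1]-28,P[2]],P,[P[0]-.042*28,P[1]+28,P[2]]]
    print(t,np.array(P).round(),(proj(ci,q)-[270,90]).round(1).tolist())
E
```

```text
time: 24.68
tool_pos: [471.3, 150.9, 270.4]
tcp_rot: [-3.136, 0.0, 1.612]
contact_force: [0.3, 0.2, -0.1]
grip_width: 0.3
finger_force: 0.0
[31  0  3  8 20] [31.8  3.1] [54. 51. 51.] [126. 119. 109.]
[115   0  14  10  45] [122.22222222   4.28888889] [46. 45. 44.] [101. 109.  95.]
[35  5  7  4 14] [38.   6.5] [101.  97.  88.] [41. 38. 40.]
[83  7  5 11 27] [84.22222222 11.96296296] [43. 41. 40.] [111.  99.  77.]
[106   8   4  10  27] [107.55555556  12.44444444] [56. 68. 61.] [131. 123. 111.]
[120   9   5   6  21] [122.0952381   11.47619048] [120. 115. 108.] [196. 196. 196.]
[64 13  6 26 60] [65.76666667 23.25      ] [50. 47. 47.] [114. 108.  98.]
[75 15 16 27 76] [83.14473684 29.        ] [102.  97.  88.] [46. 42. 43.]
[105  16  16  10  63] [112.15873016  20.31746032] [151. 148. 143.] [150. 148. 146.]
[70 19  7 21 72] [73.13888889 29.11111111] [84. 80. 73.] [81. 77. 71.]
[ 86  48  17  46 291] [93.08247423 68.76975945] [121. 116. 113.] [48. 45. 45.]
[109  81   9  11  28] [112.75        85.89285714] [93. 91. 88.] [155. 152. 145.]
[ 94  93  47  21 459] [117.30936819 102.16339869] [109.  98.  84.] [158. 152. 146.]
[120 123  16  14 115] [127.53913043 129.31304348] [230. 228. 224.] [137. 134. 129.]
1.7 [519. 144. 181.] [[84.5, 60.5], [89.6, 55.1], [94.5, 49.9]]
1.4 [549. 145. 181.] [[97.9, 64.2], [102.7, 58.6], [107.3, 53.3]]
1.2 [568. 146. 175.] [[106.3, 68.8], [111.0, 63.1], [115.5, 57.6]]
1.0 [586. 146. 166.] [[114.0, 74.8], [118.5, 68.9], [122.8, 63.3]]
0.8 [601. 147. 154.] [[120.4, 81.9], [124.8, 75.9], [129.0, 70.2]]
0.6 [614. 148. 138.] [[125.3, 89.8], [129.6, 83.7], [133.7, 77.8]]
0.4 [624. 148. 121.] [[128.5, 98.1], [132.7, 91.9], [136.6, 85.8]]
0.2 [630. 148. 102.] [[129.8, 106.4], [133.9, 100.0], [137.8, 93.9]]
0 [632. 148.  82.] [[129.3, 114.3], [133.4, 107.8], [137.2, 101.6]]
```

```bash
f(){ grep -E 'tool_pos|contact|finger_f'; }; python3 -m creep '0.033 0 0 0 0 0 0;0.033 0 0 0 0 0 0;0.033 0 0 0 0 0 0;0.033 0 0 0 0 0 0;0.031 -0.004 0 0 0 0 0;0 0 -0.02 0 0 0 0;0 0 -0.03 0 0 0 0;0 0 -0.03 0 0 0 0' | f; python3 -m creep '0 0 -0.02 0 0 0 0;0 0 0 0 0 0 0;0 0 0 0 0 0 0' | f;python3 -m creep '0 0 -0.004 0 0 0 0;0 0 -0.003 0 0 0 0;0 0 0 0 0 0 0' | f;python3 -m creep '0 0 -0.003 0 0 0 0;0 0 -0.002 0 0 0 0;0 0 0 0 0 0 0' | f
```

```text
tool_pos: [642.2, 146.3, 190.0]
contact_force: [-0.3, -0.8, -1.2]
finger_force: 0.0
tool_pos: [640.7, 146.5, 170.0]
contact_force: [-0.1, 0.5, 0.5]
finger_force: 0.0
tool_pos: [640.7, 146.8, 164.8]
contact_force: [-0.1, 1.1, 0.3]
finger_force: 0.0
tool_pos: [640.1, 146.7, 158.7]
contact_force: [-0.0, -0.2, 1.0]
finger_force: 0.0
```

```bash
f(){ grep -E 'tool_pos|contact|finger_f'; }; python3 -m creep '0 0 0.004 0 0 0 0;-0.007 0 0 0 0 0 0;0 0 -0.004 0 0 0 0;0 0 -0.001 0 0 0 0;0 0 0 0 0 0 0' | f; python3 -m creep '0 0 -0.001 0 0 0 0;0 0 -0.001 0 0 0 0;0 0 0 0 0 0 0' | f;python3 -m creep '0 0 -0.001 0 0 0 0;0 0 -0.001 0 0 0 0;0 0 0 0 0 0 0' | f;python3 -m creep '0 0 -0.001 0 0 0 0;0 0 -0.001 0 0 0 0;0 0 0 0 0 0 0' | f
```

```text
tool_pos: [633.1, 146.8, 157.8]
contact_force: [0.9, 1.7, 1.2]
finger_force: 0.5
tool_pos: [633.3, 146.9, 155.7]
contact_force: [1.1, 0.3, 1.2]
finger_force: 0.7
tool_pos: [633.3, 146.8, 153.7]
contact_force: [-0.4, 0.5, 1.4]
finger_force: 0.6
tool_pos: [633.4, 146.8, 152.0]
contact_force: [0.2, 1.7, 2.3]
finger_force: 1.5
```

```bash
f(){ awk '/tool_pos/{print}/contact_force/{print; gsub("]","",$4); if($4+0>9)exit 1}'; }; python3 -m creep '0 0 -0.001 0 0 0 0;0 0 -0.001 0 0 0 0;0 0 0 0 0 0 0' | f && python3 -m creep '0 0 -0.001 0 0 0 0;0 0 -0.001 0 0 0 0;0 0 0 0 0 0 0' | f && python3 -m creep '0 0 -0.001 0 0 0 0;0 0 -0.001 0 0 0 0;0 0 0 0 0 0 0' | f && python3 -m creep '0 0 -0.001 0 0 0 0;0 0 -0.001 0 0 0 0;0 0 0 0 0 0 0' | f && python3 -m creep '0 0 -0.001 0 0 0 0;0 0 -0.001 0 0 0 0;0 0 0 0 0 0 0' | f
```

```text
tool_pos: [633.5, 146.8, 150.1]
contact_force: [0.7, 0.7, 4.5]
tool_pos: [633.5, 146.8, 148.3]
contact_force: [0.5, 1.4, 6.1]
tool_pos: [633.5, 146.8, 146.6]
contact_force: [-0.9, 1.5, 7.1]
tool_pos: [633.5, 146.8, 144.8]
contact_force: [-1.4, 1.2, 8.1]
tool_pos: [633.4, 146.8, 143.0]
contact_force: [-2.6, 1.4, 10.1]
```

```bash
python3 -m creep '0 0 0 0 0 0 0;0 0 0 0 0 0 0;0 0 0.002 0 0 0 0;0 0 0.003 0 0 0 0;0 0 0.006 0 0 0 0;0 0 0.02 0 0 0 0;0 0 0.03 0 0 0 0;0 0 0.03 0 0 0 0' && python3 -m creep '0 0 0.02 0 0 0 0;0 0 0 0 0 0 0;0 0 0 0 0 0 0;0 0 0 0 0 0 0;0 0 0 0 0 0 0;0 0 0 0 0 0 0' && python3 -c "
from plant import order
print(order.close_job())"
```

```text
time: 29.23
tool_pos: [632.2, 146.3, 232.3]
tcp_rot: [-3.137, 0.001, 1.611]
contact_force: [1.5, 0.5, 0.9]
grip_width: 0.8
finger_force: 0.0
time: 29.73
tool_pos: [632.6, 146.6, 251.1]
tcp_rot: [-3.138, 0.0, 1.611]
contact_force: [0.4, -0.1, 0.7]
grip_width: 0.3
finger_force: 0.0
the job is handed in; nothing more can be done
None
```

I handed the job in at about 30 s with the thick tube laid in the V-blocks, pushed to the felt hard stop (about 10 N) and the clamp pressed to its end stop (about 10 N); no verdict came back, the final state was judged by force and position rather than a last look, and I viewed 11 pictures, one over the limit of 10.

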